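# Slide the tall flask home into its buffet bay and bar it in

### The job

Slide the tall steel flask across the counter into the steel bay, pushing it only in its bottom third and keeping it upright and on the counter, until the blue back plate is at the end of its travel; there press the flask firmly home for a moment, without forcing it. Then slide the red bar fully across the bay's mouth behind the flask, and leave the other things on the counter where they are.

Things in the scene. Friction and masses are not known exactly. Their poses are not given: they have to be found in the camera images.
- flask_mid (a point): centre (135 mm above the underside) of the tall upright vacuum flask: brushed steel, round, 80 mm in diameter up to 195 mm, then a tapering shoulder and black domed cap, 270 mm high, about 0.75 kg; it slides with about 3 to 7 N and topples if pushed above its bottom third (90 mm). A push of more than 24 N on it is forcing it
- bay: steel bay fixed to the counter, open above, no floor (the flask slides on the counter). Origin on the counter within 5 mm of the flask's axis when home; x points into the bay, mouth at -x. Two side rails 35 mm high, inner faces at y = +-44 mm, from x = -30 to 95 mm. Its blue plate and red bar are listed apart
- bay_mouth (a point): middle of the bay's mouth on the counter, at bay x = -68 mm, y = 0. From the rails (x = -30 mm) flared lips, 35 mm high, widen to y = +-73 mm here. At x = -72 to -44 mm stand a grey bar guide (y = 75 to 175 mm, 44 mm high; thin lip at x = -42 mm to 66 mm high) and a small grey rest (y = -62 to -88 mm, 44 mm high)
- plate: blue back plate, 80 mm wide, 61 mm high; origin on the counter below its front face, axes as the bay's. Slides along bay x with about 4 N, stays where left. Its hard end stop is adjustable and unseen: face at bay x = 35 to 45 mm, to be felt; starts 18 to 30 mm before it. Firmly home means 8 to 14 N on the plate at the stop: some 15 to 20 N of push on the flask, as counter friction takes a part
- bar (a joint): travel of the red retaining bar, m: 0 = fully open, 0.095 = fully shut (end stop); slides in the bay's -y direction with about 1.5 N friction and stays where it is left. The bar is 16 mm high (45 to 61 mm above the counter), 12 mm thick, centred at x = -59 mm in the bay; its free end is at y = 70 mm open and y = -25 mm shut. It clears a flask that is home by 3 to 13 mm
- bar_knob (a point): middle of the bar's upright round black knob (18 mm in diameter, standing from the bar's top at 61 mm up to 110 mm above the counter; this point is 88 mm above the counter): at bay x = -59 mm, y = 170 mm when open, 75 mm when shut
- tumbler: bystander: green glass tumbler, 64 mm wide, 90 mm high; origin at the centre of its underside
- mug: bystander: white mug, 80 mm wide, 90 mm high; origin at the centre of its underside
- bowl: bystander: blue bowl, 130 mm wide, 55 mm high; origin at the centre of its underside
- jar_red: bystander: red jam jar with steel lid, 82 mm wide, 123 mm high; origin at the centre of its underside
- jar_amber: bystander: amber jam jar with steel lid, 82 mm wide, 123 mm high; origin at the centre of its underside
- shaker: bystander: white sugar shaker with steel top, 54 mm wide, 131 mm high; origin at the centre of its underside

How it is judged (in metres and radians):
On the way, in this order (a step that is already met when the one before it is completed fails the run):
1. the flask stands in the bay and is pressed on the plate at its end stop with more than 8 N for 0.15 s, the bar still open (x of plate in the frame of bay above 0.033 m and contact force between flask and plate above 8 N and angle between flask_mid's own z axis and vertical below 0.12 rad and value of joint bar below 0.03 m), for 0.15 s.
2. the bar is fully shut (within 4 mm) (value of joint bar above 0.091 m), for 0.2 s.
At the end, for the whole second after the job is handed in: the flask stands upright (within 3 degrees) and still in the bay, within 4 mm of touching the blue plate and 7 mm of the bay's middle line, the plate at its end (at least 33 mm along the bay's x), the red bar within 4 mm of fully shut (x of plate in the frame of bay above 0.033 m and x of flask_mid in the frame of plate above -0.044 m and y of flask_mid in the frame of bay between -0.007 and 0.007 m and angle between flask_mid's own z axis and vertical below 0.05 rad and value of joint bar above 0.091 m and linear speed of flask below 0.01 m/s).
It fails at once if the flask is pushed with more than 24 N (contact force between any of the arm, the fingers and flask above 24 N).
It fails at once if the flask is tipped by more than 0.2 rad or lifted by more than 12 mm (angle between flask_mid's own z axis and vertical above 0.2 rad or height (world z) of flask_mid above 0.147 m).
It fails at once if the flask is pushed or held higher than its bottom third (contact force between the fingers and flask above 0.5 N and height (world z) of the grasp point above 0.12 m).
It fails at once if one of the six bystanders is moved by more than 20 mm (distance of any of tumbler, mug, bowl, jar_red, jar_amber, shaker from where it was at the start of the episode above 0.02 m).
It also fails if it takes over 70 s, if anything falls off the work surface, if the arm or the gripper's body presses on something with over 40 N, if the wrist force passes 120 N, or if a joint passes its speed limit or range.

### The arm

A 7-joint arm with a two-finger parallel gripper is mounted at the origin on the work surface. World frame = base frame: x ahead of the robot, y to its left, z up, the work surface at z = 0. Lengths are in m, angles in degrees, forces in N, time in s.
With the tool pointing down it reaches from about 0.425 to 0.875 m from the base axis. Payload 4.7 kg.
Tool frame: the origin (TCP) lies at the very end of the fingers, on their centre line; the grasp point (between the pads) lies 19 mm behind it (env.grasp_offset is the distance from the TCP to the grasp point, in m); z points along the fingers, y is the line along which they close (so a half turn about z gives the same grasp; the last joint's range is limited). The gripper opens to 87 mm and grips with 3 to 60 N. Pads are 19 mm wide; open, the fingers measure 117 mm over their backs; the gripper's body (75 mm by 190 mm) begins 51 mm behind the grasp point.
Start: joints at [-68.864, 18.392, -4.016, 83.108, 1.295, 78.541, -3.26], TCP at [0.226, 0.61, 0.223] pointing down, gripper open.
Joint ranges: [-163.93, 163.93], [-17.29, 119.83], [-79.2, 71.16], [3.27, 140.29], [-89.18, 269.18], [5.43, 117.66], [-154.24, 154.24]. Speed limits (degrees/s): [147.25, 147.25, 180, 180, 180, 180, 180].

### API

Orientations are given as [roll, pitch, yaw] about the fixed x, y, z axes, in that order (R = Rz(yaw) Ry(pitch) Rx(roll)).
In Python, from cell import env gives the robot as it stands. The module is installed in compiled form; this text tells all that it offers.
- The arm moves only by the tool drive_tool, never from a script. Its argument "moves" is one flat list of numbers, 5 for each row, row after row: the shift along the tool's x, y, z in units of 40 mm (1.0 is 40 mm), then the turn about the tool's z in units of 10 degrees (1.0 is 10 degrees), then the finger opening in mm, from 0 to 87. A call has 1 to 5 rows; each row is the pose to reach, as a shift and turn from the pose commanded when the call began, along the tool's axes at that moment; what a row does not reach only later rows make up. A row lasts 1/8 s, in which the tool goes at most 62.5 mm and 10.7 degrees, less where a joint would pass 70% of its speed; a pose out of reach is approached as far as the arm can. A call with a gripper value outside its range is refused whole. The fingers move at their own pace and stop on an object; "squeeze" is the grip in N (left out, the last holds). Time passes only in rows, so rows that repeat a pose let the fingers close. It gives the time, the measured TCP pose, the force, the opening and the grip force at its end, in the units of the state.
- env.get_obs(): the state, without advancing time (a new reading comes with each control period).
- env.read_camera(name): name is "scene" or "top" or "wrist"; returns (picture, depth): 480x640x3 uint8, red, green, blue; 480x640 float32, m along the optical axis (not along the pixel's ray), 0 where there is no reading.
- env.camera_model(name): a dict with "K" (3x3 intrinsics, pixels), "rvec" (rotation vector, rad) and "tvec" (3), from world to camera coordinates, as OpenCV has them; the wrist camera has in their place "tool_from_camera" (4x4, takes a point from camera to tool coordinates, whose origin is the TCP and whose axes are the flange's). Camera axes: x right, y down, z forward; pixel columns grow to the right and rows downward; lengths in m; the calibration is good to about 2 mm. A picture is of the moment at which its call begins: read the wrist's pose just before it. camera_model takes no time and is no camera call.
- env.sign_off(): hands the job in; it is judged then, once.
The state is a dict: "time_s": time; "qpos": joint angles; "joint_velocities": joint speeds; "effort": joint torques, N m; "tool_pos": TCP position; "tool_rot": TCP orientation; "force": force on the tool from outside, world axes, zero at the start; "wrist_torque": the same for the moment, N m; "grip_width": finger opening in m; "grasp_force": force on a finger pad.
Only numpy, scipy, OpenCV 4.12 (cv2) and the standard library are available. Lean on these libraries where they do the work, as an engineer would, in place of code of your own. Each camera call takes 0.05 s, during which the arm holds its last target. There are 200 camera calls.

## Working session

There is one attempt and no reset: what is moved stays moved. The work goes in short steps, Python scripts to look and compute and a tool call to move; the robot and the scene stay as the last step left them, time stands still between calls to the robot, and variables do not carry over. Pictures are saved under pics/ and viewed, at most 10 in all, crops included, and the job is handed in when it is done.

Besides the shell and the picture viewer there is one more tool, called in YAML: its name, and indented under it one key for each argument. drive_tool: Moves the arm, as the interface text tells. Its arguments: {"type":"object","properties":{"moves":{"type":"array","items":{"type":"number"}},"squeeze":{"type":"number"}},"required":["moves"]}

```bash
mkdir -p pics
cat > h.py <<'E'
import numpy as np,cv2
from cell import env
def cloud(n):
    im,d=env.read_camera(n);m=env.camera_model(n);K=m["K"]
    R=cv2.Rodrigues(np.array(m["rvec"],float))[0];t=np.array(m["tvec"],float).ravel()
    v,u=np.mgrid[:480,:640]
    P=np.stack([(u-K[0][2])/K[0][0]*d,(v-K[1][2])/K[1][1]*d,d],-1)
    W=(P-t)@R
    W[d==0]=np.nan
    return im,W
E
python3 - <<'E'
from h import *
for n in("top","scene"):
    im,W=cloud(n);np.save(n+".npy",W);cv2.imwrite(f"pics/{n}.png",im[...,::-1]);cv2.imwrite(f"{n}_im.png",im[...,::-1])
s=env.get_obs();print(s["tool_pos"],s["tool_rot"],s["force"],s["time_s"])
E
```

```text
[0.2256941  0.60901908 0.22159509] [-1.79901969e+02  5.65992725e-03  1.59671595e+02] [ 0.0347983  -0.28087145  0.51362474] 0.1
```

View pics/top.png

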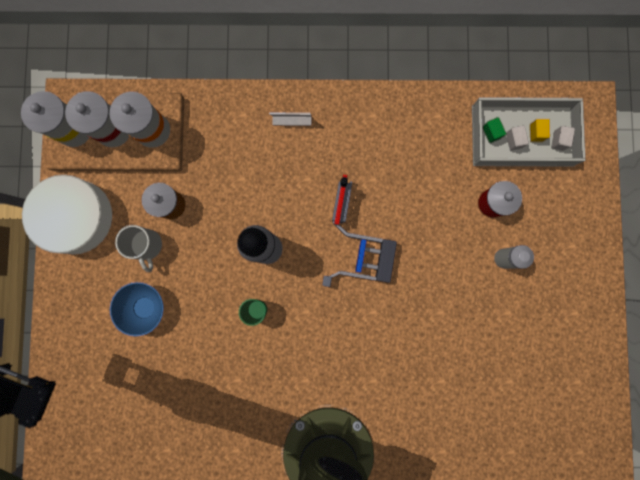

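View pics/scene.png

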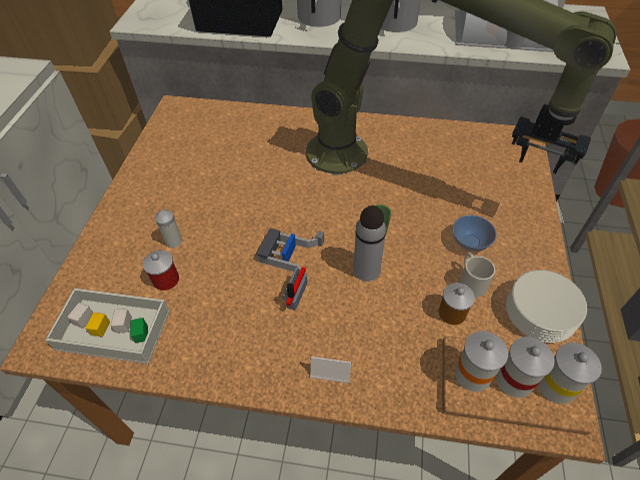

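The top view shows the flask at about (258,245) and the bay to its right (plate at (362,256)), with its mouth facing left. The bar and knob are at (343,182), and the tumbler is at (253,312). Next I'll measure these, plus the gripper's real shape, because the tool can't tilt.

Run:
```python
from h import *
T=np.load("top.npy");S=np.load("scene.npy");it=cv2.imread("top_im.png");isc=cv2.imread("scene_im.png")
h=cv2.cvtColor(it,cv2.COLOR_BGR2HSV).astype(int)
def rep(n,m):
    p=T[m];p=p[~np.isnan(p[:,0])];print(n,len(p),p.min(0).round(3),p.max(0).round(3),np.median(p,0).round(3))
v,u=np.mgrid[:480,:640]
box=lambda a,b,c,d:(u>=a)&(u<c)&(v>=b)&(v<d)
Z=T[...,2]
rep("flask top",box(230,215,290,275)&(Z>.2))
rep("tumbler",box(235,295,270,328)&(Z>.06))
rep("mug",box(110,220,158,270)&(Z>.06))
rep("amber",box(140,180,185,222)&(Z>.1))
rep("plate",box(350,235,372,276)&(h[...,0]>100)&(h[...,0]<130)&(h[...,1]>150)&(Z>.05))
rep("barred",box(330,170,360,232)&((h[...,0]<8)|(h[...,0]>172))&(h[...,1]>150)&(Z>.05))
rep("knob",box(335,172,352,192)&(Z>.09))
rep("guide",box(330,170,360,232)&(Z>.03))
rep("rest",box(318,274,336,290)&(Z>.035))
rep("dark stop",box(370,235,400,290)&(Z>.03))
for n,b in(("railU",box(350,232,380,246)),("railD",box(335,268,378,283))):
    p=T[b&(Z>.025)&(Z<.042)];
    l=cv2.fitLine(p[:,:2].astype(np.float32),cv2.DIST_HUBER,0,.01,.01).ravel();print(n,len(p),l,np.degrees(np.arctan2(l[1],l[0])),p.min(0),p.max(0))
# gripper profile in tool coords
from scipy.spatial.transform import Rotation as Ro
s=env.get_obs();R=Ro.from_euler("xyz",s["tool_rot"],degrees=True).as_matrix()
for W in(S,T):
    Q=(W-s["tool_pos"])@R
    Q=Q[(np.abs(Q[...,0])<.15)&(np.abs(Q[...,1])<.15)&(Q[...,2]<.02)&(Q[...,2]>-.3)]
    for z in np.arange(-.3,.02,.02):
        q=Q[(Q[:,2]>=z)&(Q[:,2]<z+.02)]
        if len(q)>3:print(round(z,2),len(q),np.percentile(q,[2,98],axis=0)[:,:2].round(3).tolist())
im,d=env.read_camera("wrist");cv2.imwrite("pics/w0.png",im[...,::-1]);print(env.camera_model("wrist"))
cv2.imwrite("pics/grip.png",cv2.resize(isc[60:190,490:620],None,fx=4.5,fy=4.5,interpolation=cv2.INTER_CUBIC))
```

```text
flask top 1007 [0.466 0.12  0.2  ] [0.541 0.196 0.272] [0.5   0.152 0.252]
tumbler 255 [0.32 0.15 0.06] [0.381 0.212 0.095] [0.347 0.191 0.088]
mug 527 [0.45  0.426 0.06 ] [0.551 0.506 0.097] [0.508 0.456 0.081]
amber 330 [0.583 0.377 0.1  ] [0.64  0.433 0.126] [0.613 0.403 0.104]
plate 157 [ 0.447 -0.087  0.052] [ 0.523 -0.065  0.065] [ 0.486 -0.077  0.061]
barred 189 [ 0.561 -0.04   0.055] [ 0.682 -0.014  0.115] [ 0.612 -0.026  0.061]
knob 57 [ 0.65  -0.041  0.09 ] [ 0.668 -0.024  0.115] [ 0.658 -0.034  0.11 ]
guide 625 [ 0.547 -0.053  0.03 ] [ 0.682 -0.007  0.115] [ 0.617 -0.029  0.06 ]
rest 94 [ 0.411 -0.015  0.036] [0.44  0.017 0.049] [0.423 0.005 0.043]
dark stop 704 [ 0.421 -0.165  0.03 ] [ 0.532 -0.101  0.052] [ 0.475 -0.137  0.044]
railU 107 [ 0.16348328  0.9865461   0.53081065 -0.08698649] 80.59086 [ 0.51678513 -0.12337554  0.02546107] [ 0.53966752 -0.05140399  0.03969828]
railD 158 [ 0.11312803  0.9935804   0.43558246 -0.08363444] 83.50433 [ 0.42591673 -0.1187016   0.02508491] [ 0.45552025 -0.01470251  0.04141416]
-0.3 257 [[-0.04, -0.034], [-0.01, 0.034]]
-0.28 248 [[-0.0
[... 874 characters left out ...]
12]]
-0.08 112 [[-0.04, -0.087], [0.034, -0.049]]
-0.04 16 [[-0.012, 0.043], [0.006, 0.052]]
-0.02 54 [[-0.012, -0.049], [0.008, 0.053]]
0.0 6 [[-0.012, -0.04], [-0.001, 0.054]]
{'K': array([[330.53679879,   0.        , 324.37319181],
       [  0.        , 330.53679879, 242.93712237],
       [  0.        ,   0.        ,   1.        ]]), 'tool_from_camera': array([[ 4.90920442e-04, -9.59809622e-01, -2.80651470e-01,
         7.67862754e-02],
       [ 9.99999805e-01,  5.79776790e-04, -2.33581513e-04,
        -2.18570354e-04],
       [ 3.86908993e-04, -2.80651301e-01,  9.59809719e-01,
        -1.62553606e-01],
       [ 0.00000000e+00,  0.00000000e+00,  0.00000000e+00,
         1.00000000e+00]])}
```

View pics/grip.png

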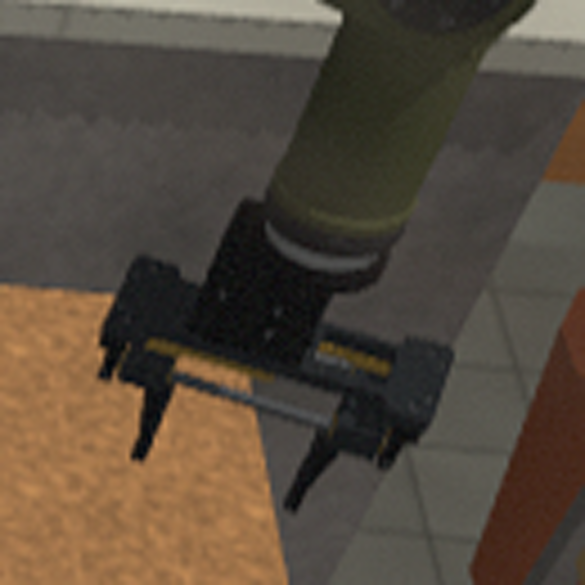

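View pics/w0.png

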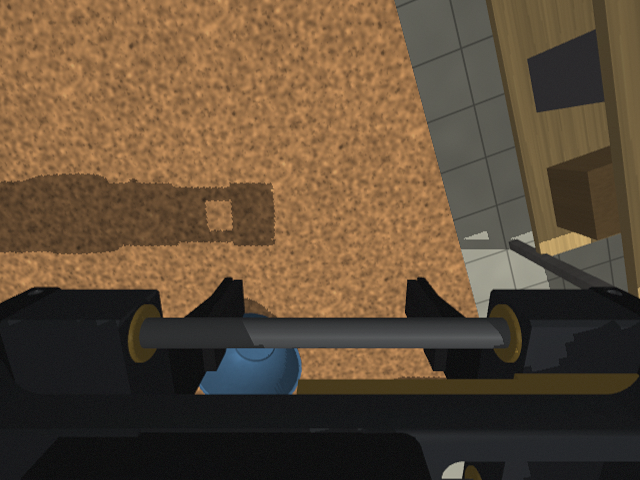

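The wrist and crop views show a rod-and-carriage gripper body, about 75 mm wide and starting about 70 mm above the fingertips. With the tool vertical, the body would meet the flask before the fingers do. I'll check over empty counter whether the reach limit lets the tool tilt.

drive_tool:
  moves: [1.1, -1.1, 0, 0, 0, 2.2, -2.2, 0, 0, 0, 3.3, -3.3, 0, 0, 0, 4.3, -4.5, 0, 0, 0, 4.3, -4.5, 0, 0, 0]

```text
time_s: 0.78
tool_pos: [-0.0033, 0.4986, 0.2228]
tool_rot: [-180.0, -0.0, 160.2]
force: [0.7, 1.3, 0.1]
grip_width: 0.0453
grasp_force: 0.0
```

drive_tool:
  moves: [-0.3, -0.9, 0, 0, 0, -0.6, -1.7, 0, 0, 0, -1.0, -2.6, 0, 0, 0, -1.3, -3.5, 0, 0, 0, -1.3, -3.5, 0, 0, 0]

```text
time_s: 1.4
tool_pos: [0.0029, 0.3586, 0.2195]
tool_rot: [-179.4, 0.2, 159.6]
force: [-0.1, 0.1, 1.1]
grip_width: 0.0014
grasp_force: 0.0
```

drive_tool:
  moves: [-0.3, -0.8, 0, 0, 0, -0.5, -1.4, 0, 0, 0, -0.7, -1.9, 0, 0, 0, -0.7, -1.9, 0, 0, 0, -0.7, -1.9, 0, 0, 0]

```text
time_s: 2.02
tool_pos: [-0.0025, 0.2717, 0.1606]
tool_rot: [-172.1, 11.1, 160.1]
force: [0.5, -0.4, -0.5]
grip_width: 0.0002
grasp_force: 0.0
```

```bash
python3 -c "
from h import *
s=env.get_obs();print(s['qpos'],s['tool_pos'],s['tool_rot'])"
```

```text
[-74.35344627 -17.21343733 -23.9563196  126.34183383  -0.6015155
  81.54727929 -27.18544819] [-0.00249646  0.27173929  0.160635  ] [-172.1368299    11.1306598   160.05015014]
```

The tool tilts at the reach limit. I'll move back out to see whether the tilt persists.

drive_tool:
  moves: [0.3, 0.9, 0, 0, 0, 0.6, 1.7, 0, 0, 0, 1.0, 2.6, 0, 0, 0, 1.3, 3.5, 0, 0, 0, 1.3, 3.5, 0, 0, 0]

```text
time_s: 2.65
tool_pos: [-0.0019, 0.4175, 0.1285]
tool_rot: [-171.8, 11.1, 160.4]
force: [0.1, -0.6, -0.2]
grip_width: 0.0004
grasp_force: 0.0
```

```bash
cat >> h.py <<'E'
from scipy.spatial.transform import Rotation as Ro
def tool():
    s=env.get_obs();R=Ro.from_euler("xyz",s["tool_rot"],degrees=True).as_matrix()
    return s,R
E
python3 -c "
from h import *
s,R=tool();print(s['qpos'].round(1),s['tool_pos'],s['tool_rot'],R.round(3))
print(Ro.from_euler('xyz',[-172.1,11.1,160.1],degrees=True).as_matrix().round(3))"
```

```text
[-74.3   5.4 -25.7 111.6   8.   76.4 -33.3] [-0.00187048  0.41746082  0.12849391] [-171.76842481   11.10743766  160.37794296] [[-0.924  0.358  0.132]
 [ 0.33   0.923 -0.199]
 [-0.193 -0.14  -0.971]]
[[-0.923  0.362  0.133]
 [ 0.334  0.922 -0.194]
 [-0.193 -0.135 -0.972]]
```

The tilt persists: 14° so far, but in direction (.13,-.2). I'll add more from another azimuth to steer it toward the bay direction.

drive_tool:
  moves: [-1.5, 0, -0.6, 0, 0, -3.0, 0, -1.2, 0, 0, -4.5, 0, -1.6, 0, 0, -6.0, 0, -1.6, 0, 0, -7.5, 0, -1.6, 0, 0]

```text
time_s: 3.28
tool_pos: [0.2685, 0.3282, 0.2513]
tool_rot: [-172.0, 11.3, 160.4]
force: [-0.1, 1.6, -0.6]
grip_width: 0.0003
grasp_force: 0.0
```

drive_tool:
  moves: [0, 0, 0, 0, 0, 0.4, -1.0, 0, 0, 0, 0.8, -2.0, 0.1, 0, 0, 1.1, -3.0, 0.2, 0, 0, 1.1, -3.0, 0.2, 0, 0]

```text
time_s: 3.9
tool_pos: [0.1849, 0.2536, 0.2388]
tool_rot: [-170.0, 10.6, 162.2]
force: [-1.0, -0.4, 1.0]
grip_width: 0.0004
grasp_force: 0.0
```

```bash
python3 -c "
from h import *
s,R=tool();print(s['qpos'].round(1),s['tool_pos'],s['tool_rot'],R.round(3))"
```

```text
[-60.2 -17.2  -9.  118.4   8.4  88.1   1.7] [0.18494786 0.25362296 0.23881055] [-169.95179628   10.64537108  162.19150822] [[-0.936  0.332  0.12 ]
 [ 0.301  0.928 -0.222]
 [-0.185 -0.171 -0.968]]
```

drive_tool:
  moves: [0.4, -1.0, 0.1, 0, 0, 0.8, -2.0, 0.2, 0, 0, 1.2, -2.9, 0.3, 0, 0, 1.2, -2.9, 0.3, 0, 0, 1.2, -2.9, 0.3, 0, 0]

```text
time_s: 4.53
tool_pos: [0.121, 0.1908, 0.184]
tool_rot: [-160.0, 6.8, 162.1]
force: [0.5, -0.4, -0.8]
grip_width: 0.0008
grasp_force: 0.0
```

```bash
python3 -c "
from h import *
s,R=tool();print(s['qpos'].round(1),s['tool_pos'],s['tool_rot'],R.round(3))"
```

```text
[-68.5 -17.3  -4.5 126.4   4.8  91.   -2.5] [0.12096493 0.19080984 0.18395368] [-159.96458795    6.7669178   162.07902818] [[-0.945  0.327 -0.   ]
 [ 0.306  0.881 -0.36 ]
 [-0.118 -0.34  -0.933]]
```

drive_tool:
  moves: [0.3, -0.3, 0.1, 0, 0, 0.6, -0.7, 0.2, 0, 0, 0.8, -1.1, 0.2, 0, 0, 0.8, -1.1, 0.2, 0, 0]

```text
time_s: 5.03
tool_pos: [0.0739, 0.1725, 0.1646]
tool_rot: [-155.2, 5.3, 163.3]
force: [0.1, 0.8, -0.3]
grip_width: 0.0004
grasp_force: 0.0
```

```bash
python3 -c "
from h import *
s,R=tool();print(s['qpos'].round(3),s['tool_pos'],s['tool_rot'],R.round(3))"
```

```text
[-91.374 -17.277  10.222 129.731   4.049  92.663 -10.869] [0.07387134 0.17249111 0.16462385] [-155.17751986    5.33333921  163.31128097] [[-0.954  0.298 -0.04 ]
 [ 0.286  0.858 -0.426]
 [-0.093 -0.418 -0.904]]
```

The tilt is now 25° toward the bay direction (-95°), so the fingertips will lead the body. Now I'll back out while turning the tool so its flat side faces the bay.

drive_tool:
  moves: [0.1, 0.8, -0.8, 1, 25, 0.2, 1.7, -1.6, 2, 25, 0.3, 2.6, -2.4, 3, 25, 0.45, 3.45, -3.3, 4, 25, 0.45, 3.45, -3.3, 5, 25]

```text
time_s: 5.65
tool_pos: [0.107, 0.3558, 0.2261]
tool_rot: [-168.0, 22.2, 113.7]
force: [-0.2, 0.1, -1.5]
grip_width: 0.0245
grasp_force: 0.0
```

drive_tool:
  moves: [0, 0, 0, 1, 25, 0, 0, 0, 2, 25, 0, 0, 0, 2.75, 25, 0, 0, 0, 2.75, 25]

```text
time_s: 6.15
tool_pos: [0.1067, 0.3526, 0.2256]
tool_rot: [180.0, 25.2, 84.2]
force: [0.5, -1.3, 0.7]
grip_width: 0.0251
grasp_force: 0.0
```

```bash
cat >> h.py <<'E'
def go(p):
    s,R=tool();d=np.array(p)-s["tool_pos"];print("units",(R.T@d/.04).round(2),"dist",np.linalg.norm(d).round(3))
E
python3 -c "
from h import *
s,R=tool();print(s['qpos'].round(3),s['tool_pos'],s['tool_rot'],R.round(3),s['grip_width'])
go([.515,.30,.25])"
```

```text
[-89.421   3.927  10.489 103.978   1.654  97.254 -84.705] [0.10665586 0.35256403 0.22557696] [179.95933285  25.20480207  84.23996178] [[ 0.091  0.995 -0.042]
 [ 0.9   -0.1   -0.424]
 [-0.426  0.001 -0.905]] 0.025078580239899215
units [-0.52 10.29 -0.42] dist 0.412
```

drive_tool:
  moves: [-0.1, 1.4, -0.1, 0, 25, -0.2, 2.8, -0.2, 0, 25, -0.3, 4.2, -0.3, 0, 25, -0.4, 5.6, -0.4, 0, 25, -0.5, 7.0, -0.4, 0, 25]

```text
time_s: 6.78
tool_pos: [0.3856, 0.3127, 0.2492]
tool_rot: [180.0, 25.2, 84.4]
force: [0.0, 1.2, -0.2]
grip_width: 0.0252
grasp_force: 0.0
```

drive_tool:
  moves: [0, 1.1, 0, 0, 25, 0, 2.2, 0, 0, 25, 0, 3.3, 0, 0, 25, 0, 3.3, 0, 0, 25]

```text
time_s: 7.28
tool_pos: [0.518, 0.2968, 0.2484]
tool_rot: [179.9, 25.4, 84.0]
force: [-0.7, 0.3, -0.6]
grip_width: 0.0252
grasp_force: 0.0
```

Run:
```python
from h import *
s,R=tool();print(s['qpos'].round(1),s['tool_pos'],s['tool_rot'])
m=env.camera_model("wrist");X=m["tool_from_camera"];K=m["K"]
im,d=env.read_camera("wrist");cv2.imwrite("pics/w1.png",im[...,::-1])
im2,W=cloud("top");cv2.imwrite("top2.png",im2[...,::-1]);np.save("top2.npy",W)
go([.517,.262,.04])
# flask axis from cylinder side points in both top views
T=np.load("top.npy")
for A in(T,):
    p=A[215:275,230:290].reshape(-1,3)
    for a,b in((.2,.225),(.225,.25),(.25,.28)):
        q=p[(p[:,2]>a)&(p[:,2]<b)];print(a,len(q),((np.percentile(q,1,0)+np.percentile(q,99,0))/2).round(4),(np.percentile(q,99,0)-np.percentile(q,1,0)).round(3))
S=np.load("scene.npy");p=S[205:290,345:395].reshape(-1,3);q=p[(p[:,2]>.08)&(p[:,2]<.19)]
from scipy.optimize import least_squares
f=least_squares(lambda c:np.hypot(q[:,0]-c[0],q[:,1]-c[1])-.04,[.503,.158],loss="soft_l1",f_scale=.003);print("flask fit",f.x)
```

```text
[-61.8  26.3  27.5  76.6   7.2  96.6 -41.2] [0.51802189 0.29676018 0.24836732] [179.86334048  25.39097985  83.98641241]
units [1.39 0.15 5.11] dist 0.212
0.2 287 [0.504  0.1581 0.2122] [0.073 0.072 0.023]
0.225 186 [0.5034 0.1588 0.2378] [0.057 0.059 0.024]
0.25 534 [0.504  0.1596 0.2606] [0.051 0.051 0.02 ]
flask fit [0.50331452 0.15909717]
```

View pics/w1.png

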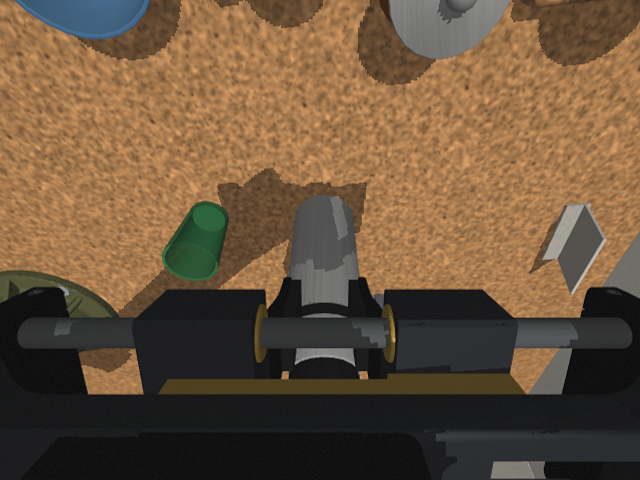

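The wrist view shows the flask at (322,260), centred between the fingers. The tumbler is clear at (195,240). I'll refine the bay's axis and descend behind the flask.

drive_tool:
  moves: [0.3, 0, 1.2, 0, 25, 0.6, 0.1, 2.4, 0, 25, 1.0, 0.1, 3.6, 0, 25, 1.4, 0.1, 5.1, 0, 25, 1.4, 0.1, 5.1, 0, 25]

```text
time_s: 8.0
tool_pos: [0.511, 0.2609, 0.0371]
tool_rot: [-179.6, 25.7, 84.5]
force: [1.1, 0.0, 0.9]
grip_width: 0.025
grasp_force: 0.0
```

Run:
```python
from h import *
T=np.load("top.npy");S=np.load("scene.npy")
def hs(f):return cv2.cvtColor(cv2.imread(f),cv2.COLOR_BGR2HSV).astype(int)
for n,W,f in(("top",T,"top_im.png"),("scene",S,"scene_im.png")):
    h=hs(f);near=(abs(W[...,0]-.5)<.22)&(abs(W[...,1]+.05)<.15)
    red=near&((h[...,0]<8)|(h[...,0]>172))&(h[...,1]>140)&(W[...,2]>.05)&(W[...,2]<.067)
    bl=near&(h[...,0]>100)&(h[...,0]<130)&(h[...,1]>140)&(W[...,2]>.05)&(W[...,2]<.07)
    for c,m in(("red",red),("blue",bl)):
        p=W[m][:,:2].astype(np.float32);l=cv2.fitLine(p,cv2.DIST_HUBER,0,.01,.01).ravel()
        r=cv2.minAreaRect(p);print(n,c,len(p),np.degrees(np.arctan2(l[1],l[0])).round(1),l[2:].round(4),[np.round(a,4) for a in r])
    k=near&(W[...,2]>.08)&(W[...,0]>.6)&(W[...,1]<.0);p=W[k];print("knob",len(p),((np.percentile(p,3,0)+np.percentile(p,97,0))/2).round(4))
s,R=tool();print(s['tool_pos'],s['tool_rot'],s['force'])
```

```text
top red 184 -9.7 [ 0.6102 -0.025 ] [array([ 0.6219, -0.0271]), array([0.0116, 0.1235]), np.float64(79.9779)]
top blue 161 -9.9 [ 0.4801 -0.0754] [array([ 0.4853, -0.0764]), array([0.0119, 0.0776]), np.float64(80.4512)]
knob 61 [ 0.6585 -0.0328  0.1006]
scene red 167 -9.2 [ 0.6223 -0.0254] [array([ 0.6233, -0.0269]), array([0.0135, 0.1277]), np.float64(80.8196)]
scene blue 108 -10.4 [ 0.4878 -0.0763] [array([ 0.4857, -0.0764]), array([0.0135, 0.0785]), np.float64(78.6746)]
knob 69 [ 0.6627 -0.0331  0.096 ]
[0.51099063 0.26090881 0.03710064] [-179.5954062    25.67752464   84.48517119] [1.08352967 0.04322226 0.88315702]
```

drive_tool:
  moves: [-0.4, 0, 0.2, 0, 25, -0.7, 0, 0.35, 0, 25, -0.9, 0, 0.43, 0, 25, -1.05, 0.03, 0.5, 0, 25, -1.2, 0.03, 0.57, 0, 25]

```text
time_s: 8.62
tool_pos: [0.5115, 0.2096, 0.0409]
tool_rot: [179.8, 25.3, 84.2]
force: [-0.1, 0.0, 0.2]
grip_width: 0.025
grasp_force: 0.0
```

drive_tool:
  moves: [-0.15, 0, 0.07, 0, 25, -0.3, 0.02, 0.14, 0, 25, -0.45, 0.03, 0.22, 0, 25, -0.6, 0.03, 0.29, 0, 25, -0.75, 0.05, 0.36, 0, 25]

```text
time_s: 9.25
tool_pos: [0.51, 0.1785, 0.0404]
tool_rot: [179.8, 25.1, 84.3]
force: [-0.3, 5.6, 1.0]
grip_width: 0.0247
grasp_force: 2.4
```

```bash
cat >> h.py <<'E'
from scipy.optimize import least_squares
bx=np.array([-.168,-.986]);by=np.array([.986,-.168])
def look(sv=None):
    s,R=tool();print("tcp",s['tool_pos'].round(4),s['tool_rot'].round(1),"F",s['force'].round(1),"q2",s['qpos'][1].round(1),s["grip_width"].round(4))
    im,W=cloud("scene");t=s["tool_pos"];c0=t[:2]+.047*np.array([-.096,-.995])
    if sv:cv2.imwrite(sv,im[80:380,180:480][...,::-1])
    for a,b in((.09,.14),(.14,.19)):
        m=(W[...,2]>a)&(W[...,2]<b)&(np.hypot(W[...,0]-c0[0],W[...,1]-c0[1])<.07)&(W[...,0]>c0[0])&(W[...,1]<c0[1]+.02)
        q=W[m]
        if len(q)<20:print("few",len(q));continue
        f=least_squares(lambda c:np.hypot(q[:,0]-c[0],q[:,1]-c[1])-.04,c0,loss="soft_l1",f_scale=.002).x
        print("flask",len(q),f.round(4),"bay x,y",(f@bx+.019).round(4),(f@by-.490).round(4))
E
python3 -c "
from h import *
look()"
```

```text
Traceback (most recent call last):
  File "h.py", line 20, in look
    s,R=tool();print("tcp",s['tool_pos'].round(4),s['tool_rot'].round(1),"F",s['force'].round(1),"q2",s['qpos'][1].round(1),s["grip_width"].round(4))
                                                                                                                            ^^^^^^^^^^^^^^^^^^^^^
AttributeError: 'float' object has no attribute 'round'
```

Pushing at 5.6 N. I'll check the flask's position and tilt.

```bash
sed -i 's/,s\["grip_width"\].round(4))/)/' h.py; python3 -c "
from h import *
look()"
```

```text
tcp [0.51   0.1785 0.0404] [179.8  25.1  84.3] F [-0.3  5.6  1. ] q2 27.9
flask 224 [0.506  0.1327] bay x,y -0.1968 -0.0134
flask 247 [0.5061 0.1331] bay x,y -0.1972 -0.0133
```

drive_tool:
  moves: [-0.25, 0.01, 0.12, 0, 25, -0.55, 0.02, 0.26, 0, 25, -0.85, 0.03, 0.41, 0, 25, -1.15, 0.05, 0.55, 0, 25, -1.45, 0.06, 0.7, 0, 25]

```text
time_s: 9.93
tool_pos: [0.5064, 0.1128, 0.0401]
tool_rot: [179.8, 25.2, 84.2]
force: [1.1, 6.2, 4.3]
grip_width: 0.0249
grasp_force: 3.0
```

drive_tool:
  moves: [-0.25, 0, 0.12, 0, 25, -0.5, 0, 0.24, 0, 25, -0.75, 0, 0.36, 0, 25, -1.0, 0, 0.48, 0, 25, -1.2, 0, 0.58, 0, 25]

```text
time_s: 10.55
tool_pos: [0.5014, 0.0598, 0.0399]
tool_rot: [179.8, 25.2, 84.2]
force: [0.7, 6.2, 4.4]
grip_width: 0.025
grasp_force: 3.3
```

```bash
python3 -c "
from h import *
look('pics/s2.png')"
```

```text
tcp [0.5014 0.0598 0.0399] [179.8  25.2  84.2] F [0.7 6.2 4.4] q2 21.7
flask 207 [0.4978 0.0142] bay x,y -0.0787 -0.0015
flask 220 [0.4979 0.0142] bay x,y -0.0787 -0.0015
```

View pics/s2.png

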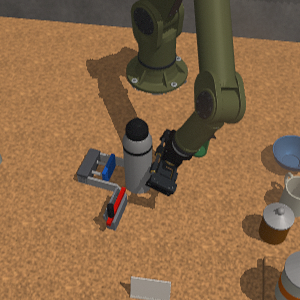

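The crop shows the flask upright at the bay mouth (138,155), with the bar still open. I'll continue along the bay axis, more slowly.

drive_tool:
  moves: [-0.18, -0.01, 0.09, 0, 25, -0.36, -0.03, 0.17, 0, 25, -0.54, -0.04, 0.26, 0, 25, -0.72, -0.06, 0.35, 0, 25, -0.9, -0.07, 0.43, 0, 25]

```text
time_s: 11.22
tool_pos: [0.4947, 0.0207, 0.0396]
tool_rot: [179.8, 25.2, 84.2]
force: [1.0, 5.5, 3.3]
grip_width: 0.0252
grasp_force: 3.1
```

```bash
python3 -c "
from h import *
look()"
```

```text
tcp [0.4947 0.0207 0.0396] [179.8  25.2  84.2] F [1.  5.5 3.3] q2 19.6
flask 199 [ 0.4918 -0.0245] bay x,y -0.0395 -0.001
flask 213 [ 0.4914 -0.0253] bay x,y -0.0386 -0.0013
```

drive_tool:
  moves: [-0.12, -0.01, 0.06, 0, 25, -0.24, -0.02, 0.12, 0, 25, -0.36, -0.03, 0.17, 0, 25, -0.46, -0.04, 0.22, 0, 25, -0.56, -0.04, 0.27, 0, 25]

```text
time_s: 11.9
tool_pos: [0.4917, -0.0008, 0.0395]
tool_rot: [179.7, 25.0, 84.3]
force: [1.2, 11.8, 7.1]
grip_width: 0.025
grasp_force: 5.9
```

```bash
python3 -c "
from h import *
look()"
```

```text
tcp [ 0.4917 -0.0008  0.0395] [179.7  25.   84.3] F [ 1.2 11.8  7.1] q2 18.4
flask 196 [ 0.488 -0.046] bay x,y -0.0177 -0.0011
flask 203 [ 0.4882 -0.0463] bay x,y -0.0174 -0.0008
```

drive_tool:
  moves: [-0.06, 0, 0.03, 0, 25, -0.12, -0.01, 0.06, 0, 25, -0.18, -0.01, 0.09, 0, 25]

```text
time_s: 12.32
tool_pos: [0.4907, -0.0086, 0.0395]
tool_rot: [179.6, 25.0, 84.3]
force: [1.2, 12.6, 7.0]
grip_width: 0.0252
grasp_force: 6.0
```

drive_tool:
  moves: [-0.05, 0, 0.02, 0, 25, -0.1, -0.01, 0.05, 0, 25]

```text
time_s: 12.58
tool_pos: [0.4899, -0.013, 0.0394]
tool_rot: [179.6, 25.0, 84.3]
force: [1.9, 11.6, 7.4]
grip_width: 0.0252
grasp_force: 6.1
```

drive_tool:
  moves: [-0.04, 0, 0.02, 0, 25]

```text
time_s: 12.7
tool_pos: [0.4897, -0.0148, 0.0394]
tool_rot: [179.6, 25.0, 84.3]
force: [0.9, 12.7, 7.9]
grip_width: 0.0249
grasp_force: 6.1
```

```bash
python3 -c "
from h import *
look()"
```

```text
tcp [ 0.4897 -0.0148  0.0394] [179.6  25.   84.3] F [ 0.9 12.7  7.9] q2 17.8
flask 185 [ 0.4863 -0.0596] bay x,y -0.004 -0.0005
flask 215 [ 0.4864 -0.0598] bay x,y -0.0037 -0.0003
```

drive_tool:
  moves: [-0.03, 0, 0.015, 0, 25, -0.05, 0, 0.025, 0, 25]

```text
time_s: 13.0
tool_pos: [0.4897, -0.0158, 0.0393]
tool_rot: [179.6, 24.9, 84.3]
force: [-0.3, 15.5, 10.1]
grip_width: 0.0252
grasp_force: 7.6
```

drive_tool:
  moves: [-0.03, 0, 0.015, 0, 25]

```text
time_s: 13.12
tool_pos: [0.4897, -0.016, 0.0393]
tool_rot: [179.6, 24.8, 84.4]
force: [-1.6, 19.5, 12.0]
grip_width: 0.025
grasp_force: 9.1
```

drive_tool:
  moves: [-0.03, 0, 0.015, 0, 25]

```text
time_s: 13.25
tool_pos: [0.4898, -0.0161, 0.0393]
tool_rot: [179.6, 24.7, 84.4]
force: [-1.6, 22.1, 13.4]
grip_width: 0.0254
grasp_force: 10.3
```

It's at the hard stop and the force is rising. I'll hold with a slight ease-off.

drive_tool:
  moves: [0.01, 0, -0.005, 0, 25, 0.01, 0, -0.005, 0, 25]

```text
time_s: 13.5
tool_pos: [0.4898, -0.016, 0.0393]
tool_rot: [179.6, 24.8, 84.4]
force: [-0.1, 18.2, 10.8]
grip_width: 0.0252
grasp_force: 9.1
```

```bash
python3 -c "
from h import *
look()"
```

```text
tcp [ 0.4898 -0.016   0.0393] [179.6  24.8  84.4] F [-0.1 18.2 10.8] q2 17.6
flask 179 [ 0.486  -0.0612] bay x,y -0.0023 -0.0005
flask 203 [ 0.4859 -0.0609] bay x,y -0.0026 -0.0007
```

The estimated plate force stayed above 8 N for about 0.4 s. Now I'll retreat straight back and lift.

drive_tool:
  moves: [0.1, 0.01, -0.05, 0, 25, 0.4, 0.03, -0.2, 0, 25, 0.9, 0.07, -0.45, 0, 25, 1.4, 0.1, -0.7, 0, 25, 1.95, 0.15, -0.95, 0, 25]

```text
time_s: 14.18
tool_pos: [0.5017, 0.0637, 0.0394]
tool_rot: [179.9, 25.4, 84.2]
force: [-0.3, 0.4, -0.2]
grip_width: 0.0251
grasp_force: 0.0
```

drive_tool:
  moves: [-0.4, 0, -0.9, 0, 0, -0.8, 0, -1.8, 0, 0, -1.3, 0, -2.7, 0, 0, -1.75, 0, -3.6, 0, 0, -1.75, 0, -3.6, 0, 0]

```text
time_s: 14.8
tool_pos: [0.5032, 0.0621, 0.2026]
tool_rot: [179.6, 25.1, 84.1]
force: [0.1, -0.1, 0.2]
grip_width: 0.0007
grasp_force: 0.0
```

Run:
```python
from h import *
s,R=tool();print(s['tool_pos'],s['tool_rot'],s['force'])
im,W=cloud("scene")
c0=np.array([.486,-.061])
for a,b in((.07,.11),(.11,.15),(.15,.19)):
    q=W[(W[...,2]>a)&(W[...,2]<b)&(np.hypot(W[...,0]-c0[0],W[...,1]-c0[1])<.06)]
    f=least_squares(lambda c:np.hypot(q[:,0]-c[0],q[:,1]-c[1])-.04,c0,loss="soft_l1",f_scale=.002).x;print(f.round(4),f@bx+.019,f@by-.49)
imt,T=cloud("top")
h=cv2.cvtColor(imt,cv2.COLOR_RGB2HSV).astype(int)
k=(T[...,2]>.08)&(T[...,2]<.13)&(abs(T[...,0]-.66)<.05)&(abs(T[...,1]+.033)<.04);print("knob",k.sum(),np.median(T[k],0))
go([.70,-.047,.20]);go([.70,-.047,.075])
```

```text
[0.50318057 0.06212856 0.20263089] [179.56399925  25.1275761   84.08253465] [ 0.08035652 -0.08769363  0.24939018]
[ 0.4861 -0.0612] -0.002317863296500928 -0.0004578580851218317
[ 0.4859 -0.0607] -0.0028072906125696795 -0.0007285341036887272
[ 0.4859 -0.0609] -0.0025974565816876925 -0.0006994739873308342
knob 63 [ 0.65738241 -0.03233219  0.1095133 ]
units [-1.99  5.22  0.94] dist 0.227
units [-0.66  5.21  3.77] dist 0.259
```

drive_tool:
  moves: [-0.4, 1.2, 0.2, 0, 0, -0.8, 2.4, 0.4, 0, 0, -1.2, 3.6, 0.6, 0, 0, -1.7, 4.7, 0.8, 0, 0, -2.0, 5.2, 0.95, 0, 0]

```text
time_s: 15.52
tool_pos: [0.6999, -0.0502, 0.1974]
tool_rot: [-179.9, 25.5, 84.2]
force: [0.5, 0.3, 0.6]
grip_width: -0.0001
grasp_force: 0.0
```

drive_tool:
  moves: [0, 0, 0, 0, 0, 0.4, 0, 0.9, 0, 0, 0.8, 0, 1.8, 0, 0, 1.33, 0, 2.83, 0, 0, 1.33, 0, 2.83, 0, 0]

```text
time_s: 16.15
tool_pos: [0.6952, -0.0464, 0.0699]
tool_rot: [-179.5, 25.4, 84.5]
force: [-0.6, 0.3, 0.3]
grip_width: -0.0001
grasp_force: 0.0
```

Run:
```python
from h import *
s,R=tool();print(s['tool_pos'],s['tool_rot'],s['force'])
im,W=cloud("scene");cv2.imwrite("pics/s3.png",cv2.resize(im[190:330,230:420],None,fx=4,fy=4)[...,::-1])
go([.684,-.046,.075]);go([.59,-.030,.075])
```

```text
[ 0.69519623 -0.04642306  0.06992411] [-179.4954813    25.38726341   84.54760121] [-0.61121923  0.25058162  0.32107184]
units [-0.02 -0.34 -0.04] dist 0.014
units [ 0.13 -2.72 -0.1 ] dist 0.109
```

View pics/s3.png

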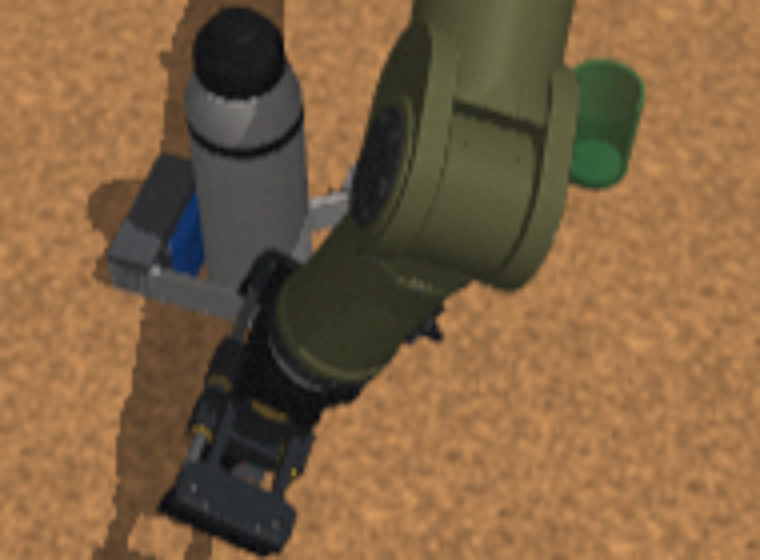

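The gripper's end block would come close to the flask when shutting the bar. I'll turn the tool about 20° and back off a little so it swings clear.

drive_tool:
  moves: [0.04, 0, -0.1, 0.9, 0, 0.08, 0, -0.18, 1.9, 0, 0.08, 0, -0.18, 1.9, 0]

```text
time_s: 16.58
tool_pos: [0.7014, -0.0418, 0.0828]
tool_rot: [171.0, 23.7, 63.5]
force: [-0.0, 0.3, -0.1]
grip_width: 0.0004
grasp_force: 0.0
```

Run:
```python
from h import *
s,R=tool();p=s['tool_pos'];print(p,s['tool_rot'],s['force'],R.round(3))
for k in(.02,.05,.08,.1,.108):
    q=p.copy();q[:2]-=by*k;q[2]=.075;print(k,q.round(3));go(q)
```

```text
[ 0.70137479 -0.04182133  0.08281243] [170.98139632  23.71868661  63.4510441 ] [-0.00337725  0.27897042 -0.12040342] [[ 0.409  0.912 -0.037]
 [ 0.819 -0.385 -0.425]
 [-0.402  0.144 -0.904]]
0.02 [ 0.682 -0.038  0.075]
units [-0.05 -0.51  0.16] dist 0.021
0.05 [ 0.652 -0.033  0.075]
units [-0.25 -1.23  0.13] dist 0.051
0.08 [ 0.622 -0.028  0.075]
units [-0.45 -1.96  0.11] dist 0.08
0.1 [ 0.603 -0.025  0.075]
units [-0.59 -2.44  0.09] dist 0.1
0.108 [ 0.595 -0.024  0.075]
units [-0.64 -2.63  0.08] dist 0.108
```

drive_tool:
  moves: [-0.05, -0.5, 0.15, 0, 0, -0.18, -1.0, 0.14, 0, 0, -0.32, -1.5, 0.12, 0, 0, -0.45, -1.95, 0.11, 0, 0, -0.55, -2.3, 0.1, 0, 0]

```text
time_s: 17.2
tool_pos: [0.6078, -0.0264, 0.0739]
tool_rot: [171.0, 23.7, 63.5]
force: [2.9, 0.5, 0.3]
grip_width: 0.0004
grasp_force: 1.2
```

Run:
```python
from h import *
s,R=tool();p=s['tool_pos'];print(p,s['force'],"lat",p[:2]@by-.49,"x",p[:2]@bx+.019)
q=p.copy();q[:2]-=by*.01;go(q)
```

```text
[ 0.60779757 -0.02641156  0.07386564] [2.93273704 0.45495758 0.3288678 ] lat 0.11372554928637679 x -0.057068191897257536
units [-0.07 -0.24 -0.01] dist 0.01
```

The knob is being pushed at about 3 N. I'll press on to the end stop.

drive_tool:
  moves: [-0.04, -0.12, 0, 0, 0, -0.07, -0.24, 0, 0, 0, -0.1, -0.34, 0, 0, 0]

```text
time_s: 17.58
tool_pos: [0.5934, -0.0245, 0.0724]
tool_rot: [171.1, 23.8, 63.4]
force: [2.3, 1.8, 1.4]
grip_width: 0.0003
grasp_force: 1.2
```

drive_tool:
  moves: [-0.02, -0.06, 0, 0, 0, -0.03, -0.1, 0, 0, 0]

```text
time_s: 17.82
tool_pos: [0.5908, -0.0242, 0.0724]
tool_rot: [170.9, 23.7, 63.4]
force: [8.5, 0.4, -1.4]
grip_width: 0.0004
grasp_force: 4.0
```

That's the end stop at 8.5 N. I'll hold briefly, back off, lift and check.

drive_tool:
  moves: [-0.01, -0.03, 0, 0, 0, -0.01, -0.03, 0, 0, 0, 0.1, 0.4, 0, 0, 0, 0.2, 0.8, 0, 0, 0]

```text
time_s: 18.32
tool_pos: [0.6203, -0.031, 0.0727]
tool_rot: [171.3, 23.9, 63.3]
force: [1.1, 0.9, 0.1]
grip_width: 0.0006
grasp_force: 0.0
```

drive_tool:
  moves: [-0.4, 0.15, -0.9, 0, 0, -0.8, 0.3, -1.8, 0, 0, -1.2, 0.4, -2.7, 0, 0, -1.0, 1.4, -3.0, 0, 0, -0.8, 2.4, -3.0, 0, 0]

```text
time_s: 18.95
tool_pos: [0.7011, -0.042, 0.2092]
tool_rot: [171.2, 23.8, 63.4]
force: [-0.6, -0.1, 0.0]
grip_width: 0.0005
grasp_force: 0.0
```

Run:
```python
from h import *
s,R=tool();print(s['tool_pos'],s['force'],s['time_s'])
im,W=cloud("scene");cv2.imwrite("pics/s4.png",cv2.resize(im[190:330,230:420],None,fx=4,fy=4)[...,::-1])
c0=np.array([.486,-.061])
for a,b in((.07,.13),(.13,.19)):
    q=W[(W[...,2]>a)&(W[...,2]<b)&(np.hypot(W[...,0]-c0[0],W[...,1]-c0[1])<.06)&(W[...,1]<-.03)]
    f=least_squares(lambda c:np.hypot(q[:,0]-c[0],q[:,1]-c[1])-.04,c0,loss="soft_l1",f_scale=.002).x;print(f.round(4),f@bx+.019,f@by-.49)
imt,T=cloud("top")
k=(T[...,2]>.085)&(T[...,2]<.12)&(abs(T[...,0]-.6)<.1)&(abs(T[...,1]+.03)<.03)&((T[...,:2]@by-.49)>.05);p=T[k]
print("knob",k.sum(),np.median(p,0),np.median(p[:,:2]@by))
```

```text
[ 0.70111909 -0.04199481  0.20923676] [-0.58750303 -0.10500636  0.02258065] 18.95
[ 0.4856 -0.0614] -0.0020871930973136235 -0.0009050018245971847
[ 0.4861 -0.0607] -0.0028128342924595706 -0.0004966713027695913
knob 50 [ 0.56974578 -0.01775006  0.10998771] 0.5638272353352941
```

View pics/s4.png

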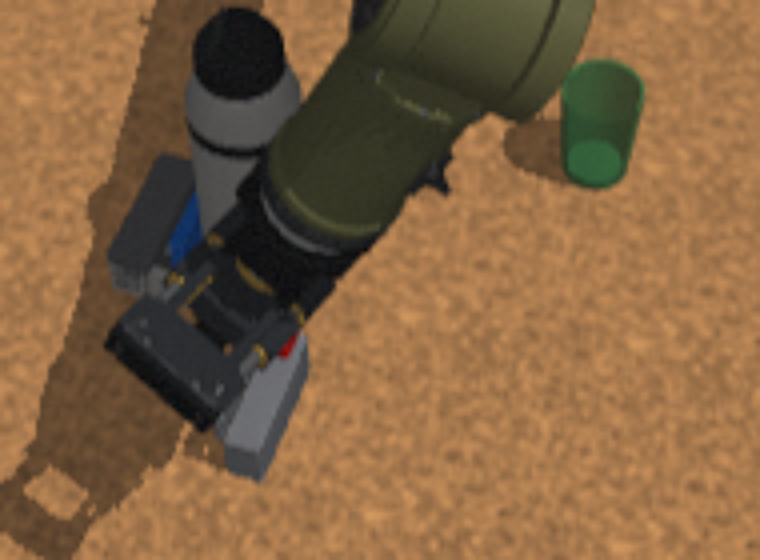

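The flask is upright and home, with its upper and lower fits within 1 mm. The bar travel reads about 0.09 m, which is marginal, so I'll clear the view and re-measure.

```bash
python3 -c "
from h import *
go([.68,.20,.30])"
```

```text
units [ 3.82 -2.55 -4.7 ] dist 0.263
```

drive_tool:
  moves: [0.6, -0.5, -1.2, 0, 0, 1.4, -1.0, -2.2, 0, 0, 2.2, -1.5, -3.2, 0, 0, 3.0, -2.0, -4.0, 0, 0, 3.8, -2.5, -4.7, 0, 0]

```text
time_s: 19.68
tool_pos: [0.678, 0.2017, 0.3027]
tool_rot: [171.2, 23.9, 63.3]
force: [0.5, 0.5, -0.9]
grip_width: 0.0005
grasp_force: 0.0
```

Run:
```python
from h import *
im,W=cloud("scene");cv2.imwrite("pics/s5.png",cv2.resize(im[190:330,230:420],None,fx=4,fy=4)[...,::-1])
imt,T=cloud("top")
T0=np.load("top.npy");S0=np.load("scene.npy")
h=lambda i:cv2.cvtColor(i,cv2.COLOR_RGB2HSV).astype(int)
for n,A,i in(("top0",T0,cv2.imread("top_im.png")[...,::-1].copy()),("top",T,imt),("sc0",S0,cv2.imread("scene_im.png")[...,::-1].copy()),("sc",W,im)):
    k=(A[...,2]>.075)&(A[...,2]<.115)&(abs(A[...,0]-.62)<.08)&((A[...,:2]@by-.49)>.05)&(abs(A[...,:2]@bx+.019+.059)<.025);p=A[k]
    H=h(i);r=((H[...,0]<8)|(H[...,0]>172))&(H[...,1]>140)&(A[...,2]>.04)&(A[...,2]<.067)&(abs(A[...,:2]@bx+.019+.059)<.025)
    l=p[:,:2]@by-.49;lr=A[r][:,:2]@by-.49
    print(n,k.sum(),np.percentile(l,[5,50,95]).round(4),"red",r.sum(),np.percentile(lr,[1,5,50,99]).round(4) if r.sum() else "")
```

```text
top0 65 [0.1573 0.1636 0.1719] red 194 [0.067  0.0725 0.1156 0.1883]
top 53 [0.0673 0.0737 0.0817] red 206 [-0.0232 -0.0192  0.0263  0.0984]
sc0 74 [0.1609 0.1711 0.1763] red 175 [0.0681 0.0744 0.1237 0.1917]
sc 72 [0.0704 0.0807 0.0859] red 151 [-0.0191 -0.0165  0.0311  0.1015]
```

View pics/s5.png

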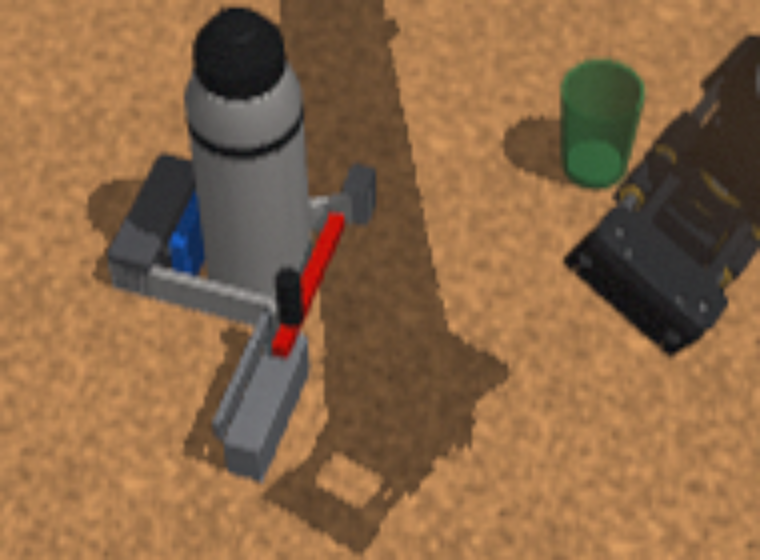

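The view now shows the red bar across the mouth, with its free end at (338,220) and the knob at (288,295). Both cameras give a travel of about 90 mm, just short of the 91 mm needed. I'll go back and press it firmly again.

drive_tool:
  moves: [-0.8, 0.5, 0.7, 0, 0, -1.6, 1.0, 1.5, 0, 0, -2.4, 1.5, 2.5, 0, 0, -3.2, 2.0, 3.5, 0, 0, -3.8, 2.5, 4.7, 0, 0]

```text
time_s: 20.4
tool_pos: [0.699, -0.0452, 0.2078]
tool_rot: [171.2, 23.9, 63.2]
force: [0.8, 0.9, 0.7]
grip_width: 0.0005
grasp_force: 0.0
```

drive_tool:
  moves: [-0.2, -1.0, 0, 0, 0, -0.4, -2.0, 0.3, 0, 0, 0, -2.1, 1.2, 0, 0, 0.4, -2.25, 2.1, 0, 0, 0.8, -2.4, 3.0, 0, 0]

```text
time_s: 21.02
tool_pos: [0.6191, -0.0308, 0.0716]
tool_rot: [171.3, 23.9, 63.3]
force: [-0.1, 1.1, -0.2]
grip_width: 0.0007
grasp_force: 0.0
```

Run:
```python
from h import *
s,R=tool();p=s['tool_pos'];print(p,s['force'],"lat",p[:2]@by-.49,"x",p[:2]@bx+.019)
for k in(.02,.024,.028):
    q=p.copy();q[:2]-=by*k;q[2]=.073;go(q)
```

```text
[ 0.61909466 -0.03083383  0.07158564] [-0.11756869  1.13486338 -0.19060858] lat 0.1256074232777391 x -0.054605742361344675
units [-0.15 -0.48 -0.05] dist 0.02
units [-0.17 -0.57 -0.05] dist 0.024
units [-0.2  -0.67 -0.05] dist 0.028
```

drive_tool:
  moves: [-0.08, -0.24, -0.05, 0, 0, -0.15, -0.48, -0.05, 0, 0, -0.18, -0.6, -0.05, 0, 0, -0.21, -0.7, -0.05, 0, 0]

```text
time_s: 21.52
tool_pos: [0.5927, -0.025, 0.0758]
tool_rot: [171.0, 23.7, 63.3]
force: [0.9, -0.5, 0.0]
grip_width: 0.0002
grasp_force: 0.0
```

drive_tool:
  moves: [-0.02, -0.06, 0, 0, 0, -0.02, -0.06, 0, 0, 0]

```text
time_s: 21.78
tool_pos: [0.5914, -0.025, 0.0755]
tool_rot: [170.9, 23.7, 63.3]
force: [3.1, -0.7, 1.5]
grip_width: 0.0006
grasp_force: 1.7
```

drive_tool:
  moves: [-0.02, -0.06, 0, 0, 0, -0.02, -0.06, 0, 0, 0]

```text
time_s: 22.02
tool_pos: [0.591, -0.0249, 0.0758]
tool_rot: [170.7, 23.6, 63.3]
force: [9.0, -1.4, 0.2]
grip_width: 0.0005
grasp_force: 4.2
```

drive_tool:
  moves: [-0.02, -0.06, 0, 0, 0, -0.02, -0.06, 0, 0, 0]

```text
time_s: 22.28
tool_pos: [0.5908, -0.0248, 0.0761]
tool_rot: [170.5, 23.5, 63.3]
force: [15.3, -3.2, -3.3]
grip_width: 0.0005
grasp_force: 6.8
```

The force climbs to 15 N with no further motion, against 1.5 N of bar friction, so the bar is at its hard stop. I'll back off and check against the guide's end, which should line up with the knob at y = 75 mm.

drive_tool:
  moves: [0.1, 0.4, 0, 0, 0, 0.25, 1.0, 0, 0, 0, -0.2, 1.2, -0.9, 0, 0, -0.6, 1.4, -1.8, 0, 0, -1.0, 1.5, -2.7, 0, 0]

```text
time_s: 22.9
tool_pos: [0.6266, -0.0349, 0.1974]
tool_rot: [171.2, 23.9, 63.3]
force: [0.9, 0.5, 0.7]
grip_width: 0.0005
grasp_force: 0.0
```

drive_tool:
  moves: [0.6, -0.5, -1.2, 0, 0, 1.4, -1.0, -2.2, 0, 0, 2.2, -1.5, -3.2, 0, 0, 3.0, -2.0, -4.0, 0, 0, 3.8, -2.5, -4.7, 0, 0]

```text
time_s: 23.52
tool_pos: [0.6056, 0.2103, 0.2913]
tool_rot: [171.2, 23.9, 63.4]
force: [0.9, 0.0, -0.1]
grip_width: 0.0004
grasp_force: 0.0
```

Run:
```python
from h import *
T0=np.load("top.npy");S0=np.load("scene.npy")
for n in("top","scene"):
    im,A=cloud(n);x=A[...,:2]@bx+.019;y=A[...,:2]@by-.49;z=A[...,2]
    H=cv2.cvtColor(im,cv2.COLOR_RGB2HSV).astype(int);red=((H[...,0]<8)|(H[...,0]>172))&(H[...,1]>140)
    k=(z>.075)&(z<.115)&(y>.05)&(y<.2)&(abs(x+.059)<.025)
    g=(z>.03)&(z<.07)&~red&(y>.05)&(y<.25)&(abs(x+.058)<.025)&(H[...,1]<90)
    r=(z>.036)&(z<.05)&(y<-.05)&(y>-.11)&(abs(x+.058)<.025)
    b=red&(z>.04)&(z<.067)&(abs(x+.059)<.025)
    for q,m in(("knob",k),("guide",g),("rest",r),("bar",b)):print(n,q,m.sum(),np.percentile(y[m],[1,5,50,95,99]).round(4))
    if n=="scene":
        for lo,hi in((.07,.13),(.13,.19)):
            q=A[(z>lo)&(z<hi)&(np.hypot(A[...,0]-.486,A[...,1]+.061)<.06)&(y<.042)]
            f=least_squares(lambda c:np.hypot(q[:,0]-c[0],q[:,1]-c[1])-.04,[.486,-.061],loss="soft_l1",f_scale=.002).x;print(f.round(4))
```

```text
top knob 53 [0.0669 0.0675 0.0738 0.0817 0.0824]
top guide 481 [0.0541 0.0765 0.1295 0.1698 0.1742]
top rest 92 [-0.0867 -0.0852 -0.073  -0.0584 -0.0522]
top bar 202 [-0.0221 -0.0178  0.0264  0.0936  0.0981]
scene knob 71 [0.0689 0.0704 0.0813 0.0856 0.0865]
scene guide 456 [0.0584 0.0834 0.1338 0.175  0.1774]
scene rest 49 [-0.0845 -0.0829 -0.0712 -0.0602 -0.0591]
scene bar 150 [-0.02   -0.017   0.0337  0.0988  0.1019]
[ 0.486  -0.0611]
[ 0.486 -0.061]
```

The guide (y up to 174 mm) and rest (-87 mm) read at their nominal positions. The knob centre reads 74.7 mm against 75 mm when shut, so the bar is shut; it just started a few mm short of fully open. The flask is upright and home, so I'll hand in.

```bash
python3 -c "
from cell import env
print(env.sign_off())"
```

```text
the job is handed in; nothing more can be done
None
```

I handed the job in at about 23.6 s with the flask home and upright and the bar at its end stop; the sign-off gave no verdict, and one press reading of about 26 N (force at the wrist) may have passed the 24 N limit on pushing the flask.

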